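# Close the fuse bay of the bench power box

## Task

The bench power box was isolated for servicing: its two black fuse carriers are pulled up and its aluminium cover is pushed back onto the deck. Press both carriers fully home, push the cover back over the fuse bay until its keyholes drop over the two headed pins, then press it down against the sprung earthing contacts and slide it on by its thumb rib, under the pin heads and the ledge at the bay's end, until it stops. Leave the screwdriver, marker, tin, salt jar, cup and syringe where they are.

Things in the scene. Friction and masses are not known exactly. Their poses are not given: they have to be found in the camera images.
- power_box: Dark blue-grey steel box, heavy, fixed, 116 x 238 x 61 mm. Origin: on the worktop under the middle of its fuse bay. Long axis y: from y = -60 to +178 mm; x across, -58 to +58. Open bay: x -38 to +38, y -42 to +42. Round it a flat seat for the cover, 52 mm above the worktop, y -50 to +63; then the plain flat deck, y +63 to +178, 61 mm above the worktop (9 mm above the seat).
- bay_seat (a point): Fixed point of the box: middle of the bay at seat height, 52 mm above the box's origin, axes as the box's. When closed, the cover's origin and axes coincide with it, but for its lip end being held up about 2 mm by the springs, against the pin heads.
- pin_near (a point): Foot, on the seat, of the fixed steel pin at box x = -44, y = +36 mm: shank 5 mm thick, round head 12 mm across with bevelled top; underside of the head 5 mm and top 8.5 mm above the seat.
- pin_far (a point): Foot of the same pin at box x = +44, y = +36 mm.
- end_ledge (a point): Underside of the front edge of a fixed ledge at the bay's end, box y = -41 mm, 5.5 mm above the seat, 3 mm thick. The cover's front edge slides under it; the wall behind it, at box y = -50.5 mm, stops the cover 0.5 mm past its closed place.
- cover: Loose aluminium plate, 122 (x) x 100 (y) x 3 mm, 0.15 to 0.31 kg, with two keyholes and a bent-up lip along its +y edge. Origin: middle of its underside; centre of mass 8 mm towards the lip. Starts flat on the deck, lip away from the bay, a little askew. Centred, it overhangs the box by 3 mm on both sides in x and can be pushed there too. Pushed half off the deck, its front edge dips onto the seat.
- cover_lip (a point): Middle of the cover's finger lip: cover x = 0, y = +48, 11 mm above the plate's underside. The lip is 100 mm long (x), 4 mm thick (y +46 to +50), its top 21 mm above the plate's underside. Pushed to box -y, the plate slides tilted over the pin heads; when both keyhole entries lie over the pins the lip end drops 4 to 5 mm, onto the springs.
- keyhole_near (a point): Middle, at the underside, of the round entry (15 mm across, 1.5 mm play round a pin head) of the keyhole at cover x = -44, y = +27 mm. A slot 8.5 mm wide runs from it 9 mm towards the lip (end rounded about y = +36). It drops when over pin_near (cover origin then at box y = +9 mm): pressed down there, it can slide 9 mm on, slot under the head.
- keyhole_far (a point): The same for the keyhole at cover x = +44, y = +27 mm; it belongs over pin_far.
- thumb_rib (a point): Middle of the top of the black thumb rib across the cover: cover x = 0, y = +12, 7.5 mm above the plate's underside. Rib 60 mm long (x), 5 mm thick (y +9.5 to +14.5), 4.5 mm high over the plate. A fingertip set on the plate just on its lip side can press down and push on the rib towards box -y at once.
- spring_near_tip (a point): Tip of a brass sprung earthing contact, 6 mm thick, at box x = -22, y = +46 mm, 5.5 mm above the seat; it sinks under load (2.2 N, plus 0.35 N per mm). The two hold the dropped cover's lip end too high to pass under the pin heads until about 7 to 10 N presses it down at the rib.
- spring_far_tip (a point): The same contact at box x = +22 mm.
- fuse_near (a joint): How far the fuse carrier at box x = -18 mm is pulled up: 0 fully home, at most 15 mm. It slides vertically, stays where it is left and takes about 4 N to push, then meets a hard stop.
- fuse_far (a joint): The same for the carrier at box x = +18 mm.
- fuse_near_top (a point): Middle of the flat top, 26 (x) x 56 (y) mm, of the black carrier at box x = -18 mm, with a pale field. Fully home it lies 2 mm below the seat; a carrier left up blocks the cover.
- fuse_far_top (a point): The same for the carrier at box x = +18 mm.
- screwdriver: Orange-handled screwdriver, 170 mm, lying loose between the robot and the box; bystander.
- marker: Black and white marker pen, 122 mm, lying loose to the left behind the box; bystander.
- pins_tin: Round tin with green lid, 67 mm across, 24 mm high, loose to the left in front; bystander.
- bail_jar_salt: Glass jar with wire bail and orange seal, 70 mm across, 119 mm high, loose to the right behind; bystander.
- steel_cup: Small steel cup, 66 mm across, 60 mm high, loose to the left behind; bystander.
- syringe: Plastic syringe, 125 mm, lying loose behind the box; bystander.

How it is judged:
On the way, in this order (a step that is already met when the one before it is completed fails the run):
1. both fuse carriers are pressed fully home (value of joint each of fuse_near, fuse_far below 0.0015 m), for 0.1 s.
2. the cover's keyholes have dropped over the pin heads (z of cover_lip in the frame of bay_seat below 0.019 m and y of cover in the frame of bay_seat below 0.013 m), for 0.05 s.
At the end, for the whole second after the job is handed in: Both carriers within 1.5 mm of home; the cover down on its seat (middle within 3 mm, lip end held under the pin heads, within 4 mm), slid to within 3 mm of its closed place, within 4 mm sideways and 0.06 rad of square, at rest (all of step 1 and y of cover in the frame of bay_seat between -0.004 and 0.003 m and x of cover in the frame of bay_seat between -0.004 and 0.004 m and z of cover in the frame of bay_seat between -0.003 and 0.003 m and z of cover_lip in the frame of bay_seat below 0.015 m and angle between the x axis of cover and the x axis of power_box, either way round below 0.06 rad and linear speed of cover below 0.01 m/s); the robot touches nothing.
It fails at once if the cover is knocked off the box (height (world z) of cover below 0.04 m).
It fails at once if a bystander is moved more than 20 mm (distance of any of screwdriver, marker, pins_tin, bail_jar_salt, steel_cup, syringe from where it was at the start of the episode above 0.02 m).
It also fails if it takes over 72 s, if anything falls off the work surface, if the arm or the gripper's body presses on something with over 40 N, if the wrist force passes 120 N, or if a joint passes its speed limit or range.

## Robot

A 6-joint arm with a two-finger parallel gripper is mounted at the origin on a cart in front of the work surface, level with it; the furniture and walls round the work are solid. World frame = base frame: x ahead of the robot, y to its left, z up, the work surface at z = 0. Lengths are in m, angles in rad, forces in N, time in s.
With the tool pointing down it reaches from about 0.4 to 0.825 m from the base axis. Payload 7 kg.
Tool frame: the origin (TCP) lies midway between the tips of the shut fingers; the grasp point (between the pads) lies 19 mm behind it; z points along the fingers, y is the line along which they close (so a half turn about z gives the same grasp; the last joint's range is limited). The gripper opens to 88 mm and grips with 3 to 60 N. Pads are 19 mm wide; open, the fingers measure 130 mm over their backs; the gripper's body (78 mm by 193 mm) begins 47 mm behind the grasp point.
Start: joints at [-0.913, 0.359, 0.012, 0, -1.224, -0.288], TCP at [0.244, -0.629, 0.227] pointing down, gripper open.
Joint ranges: [-3.07, 3.07], [-1.43, 2.12], [-1.02, 1.25], [-3.03, 1.67], [-3.05, -0], [-3.03, 3.03]. Speed limits (rad/s): [2.39, 2.39, 3.01, 3.14, 3.14, 3.14].

## Interface

Orientations are given as [roll, pitch, yaw] about the fixed x, y, z axes, in that order (R = Rz(yaw) Ry(pitch) Rx(roll)).
In Python, from station import arm gives the robot as it stands. The module is installed in compiled form; this text tells all that it offers.
- The arm moves only by the tool carry_out, never from a script. Its argument "commands" is a list of rows, each a list of 4 numbers: the shift along the world's x, y, z in units of 50 mm (1.0 is 50 mm), then the turn about the world's z in units of 6 degrees (1.0 is 6 degrees). A call has exactly 10 rows; each row is the pose to reach, as a shift and turn from the pose commanded when the call began; what a row does not reach only later rows make up. A row lasts 1/8 s, in which the tool goes at most 62.5 mm and 10.7 degrees, less where a joint would pass 70% of its speed; a pose out of reach is approached as far as the arm can. A call with a gripper value outside its range is refused whole. "claw" is the closure, from 0 (fully open) to 1 (shut), set as the call begins (left out, the last holds). The fingers move at their own pace and stop on an object; "force" is the grip in N (left out, the last holds). Time passes only in rows, so rows that repeat a pose let the fingers close, or fill a call up. It gives the time, the measured TCP pose, the force, the opening and the grip force at its end, in the units of the state.
- arm.get_state(): the state, without advancing time (a new reading comes with each control period).
- arm.grab_frame(name): name is "scene" or "side" or "wrist"; returns a dict with "pixels" (400x640x3 uint8, red, green, blue), "fx", "fy", "cx", "cy" (pixels), "eye" and "orientation" of the camera in the world. Camera axes: x right, y down, z forward; pixel columns grow to the right and rows downward; lengths in m; the calibration is good to about 2 mm. A picture is of the moment at which its call begins. There is no depth.
- arm.job_done(): hands the job in; it is judged then, once.
Trained networks look in a picture, given as the dict that the camera call returned (one of the last four; its "shot" number tells which), for a name from the list of things; names that differ only in an ending like _2 or _b are one class to them, and where a whole thing is asked for, a point or a joint stands for the part that bears it (a point fixed in the world has none). Each returns a list of dicts, best first, with "conf" (0 to 1); they miss things now and then, are a little off and sometimes report something else, mostly with a low value. They report only what shows in the picture. A call takes as long as a camera call.
- arm.regions_of(picture, query): "pixels" (400x640 bool, what is visible of it) and "uv" ([column, row] in pixels, amid what is visible of it).
- arm.mark_of(picture, query): "uv" ([column, row] in pixels: a listed point, or the origin of a listed thing).
The state is a dict: "t": time; "q": joint angles; "qd": joint speeds; "joint_efforts": joint torques, N m; "eef_pos": TCP position; "ee_rot": TCP orientation; "force": force on the tool from outside, world axes, zero at the start; "moment": the same for the moment, N m; "width": finger opening in m; "gripper_force": force on a finger pad.
Only numpy, scipy, OpenCV 4.12 (cv2) and the standard library are available. Lean on these libraries where they do the work, as an engineer would, in place of code of your own. Each camera call takes 0.05 s, during which the arm holds its last target. There are 200 camera calls.

## Working session

There is one attempt and no reset: what is moved stays moved. The work goes in short steps, Python scripts to look and compute and a tool call to move; the robot and the scene stay as the last step left them, time stands still between calls to the robot, and variables do not carry over. Pictures are saved under pics/ and viewed, at most 12 in all, crops included, and the job is handed in when it is done.

Besides the shell and the picture viewer there is one more tool, called after "Call:" by a JSON object that holds its "api" and its "payload", one argument or row to a line. carry_out: Moves the arm, as the interface text tells. Its arguments: {"type":"object","properties":{"commands":{"type":"array","items":{"type":"array","items":{"type":"number"}}},"claw":{"type":"number"},"force":{"type":"number"}},"required":["commands"]}

```bash
mkdir -p pics
cat > h.py <<'E'
import numpy as np, cv2
from scipy.spatial.transform import Rotation as R
from station import arm
def rot(o):
    o=np.array(o,float)
    if o.shape==(3,3): return o
    return (R.from_euler('xyz',o) if o.size==3 else R.from_quat(o)).as_matrix()
def ray(p,uv):
    d=np.array([(uv[0]-p['cx'])/p['fx'],(uv[1]-p['cy'])/p['fy'],1.]); return np.array(p['eye']),rot(p['orientation'])@d
def onz(p,uv,z):
    e,d=ray(p,uv); return e+d*(z-e[2])/d[2]
def tri(obs):
    A=np.zeros((3,3));b=np.zeros(3)
    for p,uv in obs:
        e,d=ray(p,uv); d/=np.linalg.norm(d); M=np.eye(3)-np.outer(d,d); A+=M;b+=M@e
    return np.linalg.solve(A,b)
def proj(p,X):
    c=rot(p['orientation']).T@(np.array(X)-p['eye']); return np.array([p['fx']*c[0]/c[2]+p['cx'],p['fy']*c[1]/c[2]+p['cy']])
def save(p,n): cv2.imwrite(f'pics/{n}.png',p['pixels'][:,:,::-1])
E
python3 - <<'E'
from h import *
P={n:arm.grab_frame(n) for n in('scene','side')}
for n,p in P.items(): save(p,n+'0'); print(n,p['eye'],p['orientation'])
im=np.vstack([P['scene']['pixels'],P['side']['pixels']])[:,:,::-1]
cv2.imwrite('pics/both0.png',cv2.resize(im,(480,600)))
np.set_printoptions(precision=4,suppress=True)
for q in ['power_box','bay_seat','pin_near','pin_far','end_ledge','cover','cover_lip','keyhole_near','keyhole_far','thumb_rib','fuse_near_top','fuse_far_top','spring_near_tip','spring_far_tip','screwdriver','marker','pins_tin','bail_jar_salt','steel_cup','syringe']:
    obs=[];s=''
    for n,p in P.items():
        r=arm.mark_of(p,q)
        if r: obs.append((p,r[0]['uv'])); s+=f"{n} {np.round(r[0]['uv'])} {r[0]['conf']:.2f} "
    print(q,s,tri(obs) if len(obs)==2 else '')
s=arm.get_state();print(s)
E
```

```text
scene [-0.20135783 -0.68437984  0.54017199] [-2.01763848  0.02274398 -0.87407418]
side [0.37873531 0.70618559 0.7628603 ] [-2.320914    0.01806891 -2.96306953]
power_box scene [325. 236.] 0.84 side [322. 199.] 0.76  [ 0.5021 -0.0958  0.0063]
bay_seat scene [328. 216.] 0.63 side [323. 188.] 0.65  [ 0.5049 -0.0962  0.0525]
pin_near scene [302. 220.] 0.64 side [337. 200.] 0.66  [ 0.4585 -0.0547  0.0513]
pin_far scene [326. 213.] 0.70 side [305. 194.] 0.85  [ 0.542  -0.0667  0.0429]
end_ledge scene [338. 222.] 0.91 side [324. 174.] 0.81  [ 0.5014 -0.1365  0.0577]
cover scene [296. 194.] 0.46 side [323. 209.] 0.74  [0.4934 0.0061 0.0835]
cover_lip scene [274. 196.] 0.94 side [318. 222.] 0.91  [0.4853 0.0598 0.0777]
keyhole_near scene [275. 210.] 0.88 side [337. 222.] 0.60  [0.4493 0.0285 0.0565]
keyhole_far scene [293. 197.] 0.97 side [300. 218.] 0.92  [0.5335 0.0384 0.0624]
thumb_rib scene [288. 205.] 0.75  
fuse_near_top scene [323. 221.] 0.62 side [333. 185.] 0.60  [ 0.4766 -0.1055  0.0569]
fuse_far_top scene [329. 212.] 0.43 side [313. 185.] 0.64  [ 0.5258 -0.089   0.059 ]
spring_near
[... 251 characters left out ...]
lt scene [293. 196.] 0.39 side [310. 148.] 0.88  [ 0.488  -0.0598  0.1526]
steel_cup scene [280. 180.] 0.82 side [208. 303.] 0.69  [ 0.6957  0.2595 -0.0008]
syringe scene [394. 221.] 0.68 side [269. 175.] 0.53  [ 0.6766 -0.1854 -0.0021]
{'t': 2.1, 'q': array([-0.9129,  0.3586,  0.0119,  0.    , -1.2241, -0.2881]), 'qd': array([0.0001, 0.0006, 0.0012, 0.0005, 0.0005, 0.0011]), 'joint_efforts': array([  0.0031, -58.238 ,  29.3311,   7.0025,   0.0128,  -0.    ]), 'eef_pos': array([ 0.2439, -0.6294,  0.2266]), 'ee_rot': array([ 3.1416, -0.    , -2.7718]), 'force': array([-0.2002,  0.4914,  0.1009]), 'moment': array([ 0.0264,  0.0305, -0.0212]), 'gripper_force': 0.0, 'width': 0.08777979827387729}
```

View pics/scene0.png

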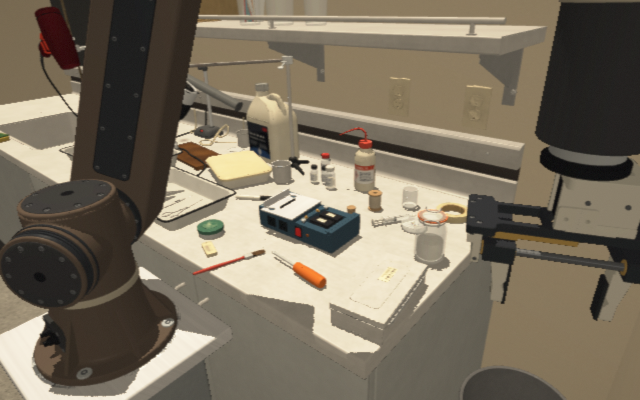

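View pics/side0.png

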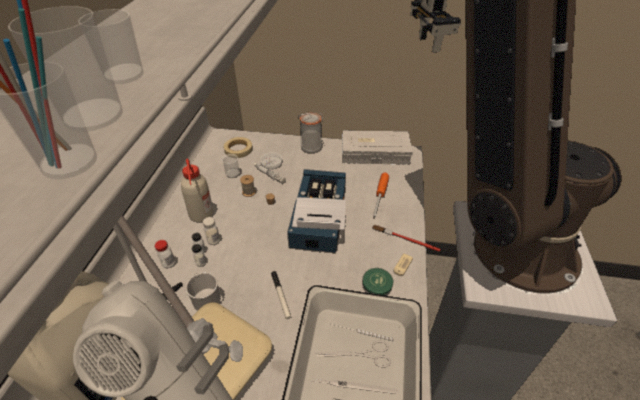

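The pictures show the box near the middle, scene pixel (325,225) and side (322,205). Its bay points to the robot's right, and the cover is on the deck towards the robot's left. I'm moving above it.

Call:
{"api": "carry_out", "payload": {
  "commands": [
    [0.2,0.6,0.6,1],
    [0.7,1.7,1.2,2],
    [1.2,2.8,1.5,3],
    [1.7,3.9,1.5,4],
    [2.2,5,1.5,5],
    [2.8,6.1,1.5,6],
    [3.4,7.2,1.5,7],
    [4,8.3,1.5,8],
    [4.6,9.4,1.5,9],
    [5.1,10.5,1.5,10]
  ],
  "claw": 0.6
}}

```text
t: 3.35
eef_pos: [0.4997, -0.1023, 0.302]
ee_rot: [-3.141, 0.0, -1.721]
force: [2.2, -1.1, 0.5]
width: 0.035
gripper_force: 0.0
```

Call:
{"api": "carry_out", "payload": {
  "commands": [
    [0,0,0,0],
    [0,0,0,0],
    [0,0,0,0],
    [0,0,0,0],
    [0,0,0,0],
    [0,0,0,0],
    [0,0,0,0],
    [0,0,0,0],
    [0,0,0,0],
    [0,0,0,0]
  ]
}}

```text
t: 4.6
eef_pos: [0.499, -0.1043, 0.3016]
ee_rot: [-3.142, 0.0, -1.725]
force: [-0.1, -1.3, -0.0]
width: 0.0351
gripper_force: 0.0
```

Run:
```python
from h import *
np.set_printoptions(precision=4,suppress=True)
p=arm.grab_frame('wrist');save(p,'w1');print(p['eye'],p['orientation'])
Z=dict(pin_near=.052,pin_far=.052,end_ledge=.0575,cover=.061,cover_lip=.072,keyhole_near=.061,keyhole_far=.061,thumb_rib=.0685,fuse_near_top=.063,fuse_far_top=.063,bay_seat=.052,spring_near_tip=.0575,spring_far_tip=.0575)
for q,z in Z.items():
    r=arm.mark_of(p,q)
    if r: print(q,np.round(r[0]['uv']),round(r[0]['conf'],2),onz(p,r[0]['uv'],z))
s=arm.get_state();print({k:s[k] for k in('t','eef_pos','ee_rot','width','force')})
```

```text
[ 0.4863 -0.1867  0.4601] [2.8312 0.0012 2.9873]
pin_near [353. 193.] 0.86 [ 0.4599 -0.0585  0.052 ]
end_ledge [305. 137.] 0.82 [ 0.507  -0.1352  0.0575]
cover [335. 250.] 0.92 [0.4925 0.0102 0.061 ]
cover_lip [344. 287.] 0.93 [0.4886 0.0576 0.072 ]
keyhole_far [309. 275.] 0.88 [0.5312 0.0397 0.061 ]
thumb_rib [340. 260.] 0.89 [0.4886 0.0211 0.0685]
fuse_near_top [309. 275.] 0.74 [0.531  0.0384 0.063 ]
fuse_far_top [298. 175.] 0.7 [ 0.5217 -0.0939  0.063 ]
bay_seat [312. 170.] 0.65 [ 0.5049 -0.0953  0.052 ]
spring_near_tip [338. 202.] 0.45 [ 0.48   -0.0516  0.0575]
spring_far_tip [303. 209.] 0.59 [ 0.5237 -0.0499  0.0575]
{'t': 5.3, 'eef_pos': array([ 0.4989, -0.1044,  0.3016]), 'ee_rot': array([-3.1416, -0.    , -1.7246]), 'width': 0.035047297489648944, 'force': array([-0.4443,  0.6819, -0.0285])}
```

View pics/w1.png

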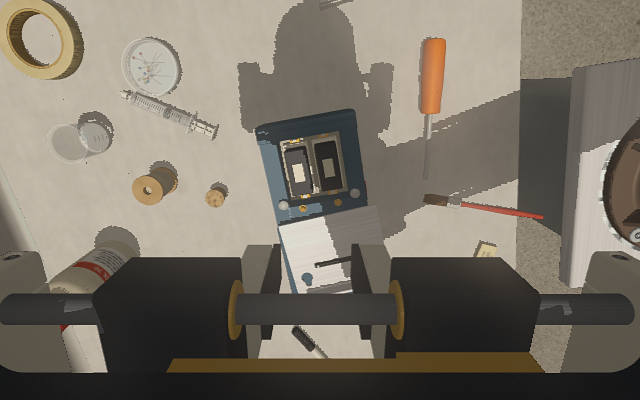

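The wrist view shows the bay at about (313,165), the pins at (353,193) and (283,205), and the cover below it at about (335,250). Next I fit the box and cover poses.

```bash
cat >> h.py <<'E'
def fit2(loc,wor):
    loc=np.array(loc);wor=np.array(wor);a=loc-loc.mean(0);b=wor-wor.mean(0)
    th=np.arctan2((a[:,0]*b[:,1]-a[:,1]*b[:,0]).sum(),(a*b).sum()); c,s=np.cos(th),np.sin(th)
    M=np.array([[c,-s],[s,c]]); t=wor.mean(0)-M@loc.mean(0); return th,t,(loc@M.T+t-wor)
E
python3 - <<'E'
from h import *
np.set_printoptions(precision=4,suppress=True)
p=arm.grab_frame('wrist')
pf=onz(p,(283,205),.0605)[:2]; pn=onz(p,(354.5,193),.0605)[:2]
L=[(-44,36),(44,36),(-22,46),(22,46),(0,0),(0,-41)]
W=[pn,pf,(.480,-.0516),(.5237,-.0499),(.5049,-.0953),(.507,-.1352)]
th,t,r=fit2(np.array(L)/1e3,W);print('box',th,t,r.tolist())
for uv,z in [((256,128),.061),((355,110),.061)]: print(onz(p,uv,z))
th,t,r=fit2(np.array([(44,27),(0,48),(0,12),(0,0)])/1e3,[(.5312,.0397),(.4886,.0576),(.4886,.0211),(.4925,.0102)]);print('cover',th,t,r.tolist())
E
```

```text
box 0.04339356567951288 [ 0.5045 -0.0959] [[-0.00020961779534345304, -0.0007518088841847806], [0.00013438888142192074, 0.0012715839042991145], [0.0004971337043772617, 0.0007343973870173048], [0.0007557141704772619, 0.0009431151255540407], [-0.0004280984268297816, -0.0005679415037280477], [-0.000749520534102377, -0.0016293460289576733]]
[ 0.5601 -0.1546  0.061 ]
[ 0.4471 -0.157   0.061 ]
cover 0.07268543181183089 [0.4908 0.0097] [[0.0015566034368242887, 8.264553278874986e-05], [-0.001252268331353279, -6.814702740705336e-05], [0.0013621037646048828, 0.0005269082080639788], [-0.0016664388700757815, -0.0005414067134456753]]
```

Call:
{"api": "carry_out", "payload": {
  "commands": [
    [0.1,0.15,-0.5,0.5],
    [0.1,0.15,-1.2,1],
    [0.1,0.15,-2,1.8],
    [0.1,0.15,-3,1.8],
    [0.1,0.15,-3.7,1.8],
    [0.1,0.15,-4.2,1.8],
    [0.1,0.15,-4.2,1.8],
    [0.1,0.15,-4.2,1.8],
    [0.1,0.15,-4.2,1.8],
    [0.1,0.15,-4.2,1.8]
  ],
  "claw": 0.77
}}

```text
t: 6.6
eef_pos: [0.5045, -0.0968, 0.0925]
ee_rot: [-3.14, 0.0, -1.536]
force: [0.2, -0.4, -0.4]
width: 0.0202
gripper_force: 0.0
```

Run:
```python
from h import *
np.set_printoptions(precision=4,suppress=True)
p=arm.grab_frame('wrist');save(p,'w2')
Z=dict(pin_near=.052,pin_far=.052,end_ledge=.0575,cover_lip=.072,keyhole_near=.061,keyhole_far=.061,thumb_rib=.0685,fuse_near_top=.063,fuse_far_top=.063,bay_seat=.052,spring_near_tip=.0575,spring_far_tip=.0575)
for q,z in Z.items():
    r=arm.mark_of(p,q)
    if r: print(q,np.round(r[0]['uv']),round(r[0]['conf'],2),onz(p,r[0]['uv'],z))
s=arm.get_state();print({k:s[k] for k in('t','eef_pos','ee_rot','width','force')})
```

```text
end_ledge [319. 168.] 0.92 [ 0.5043 -0.1367  0.0575]
thumb_rib [318. 232.] 0.51 [ 0.5035 -0.1024  0.0685]
fuse_near_top [348. 236.] 0.72 [ 0.4863 -0.0982  0.063 ]
fuse_far_top [292. 237.] 0.57 [ 0.5191 -0.0959  0.063 ]
bay_seat [317. 233.] 0.63 [ 0.5043 -0.0942  0.052 ]
{'t': 7.25, 'eef_pos': array([ 0.5039, -0.0968,  0.0915]), 'ee_rot': array([ 3.1414, -0.    , -1.5361]), 'width': 0.020092993716115615, 'force': array([ 0.6245, -0.0368, -0.457 ])}
```

View pics/w2.png

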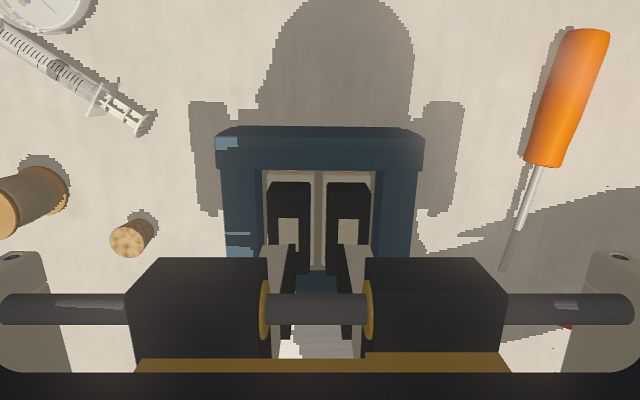

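The fingers are centred over both carriers, whose pale fields are at (289,232) and (348,232). Pressing now.

Call:
{"api": "carry_out", "payload": {
  "commands": [
    [0,0,-0.3,0],
    [0,0,-0.45,0],
    [0,0,-0.55,0],
    [0,0,-0.65,0],
    [0,0,-0.72,0],
    [0,0,-0.78,0],
    [0,0,-0.82,0],
    [0,0,-0.84,0],
    [0,0,-0.86,0],
    [0,0,-0.86,0]
  ]
}}

```text
t: 8.5
eef_pos: [0.504, -0.0969, 0.0502]
ee_rot: [-3.141, -0.0, -1.535]
force: [-7.4, 2.7, 19.0]
width: 0.0203
gripper_force: 9.6
```

Both carriers are on their stop: the tip is at z = 50.2 mm with 19 N. I'm lifting and moving over to look at the cover.

Call:
{"api": "carry_out", "payload": {
  "commands": [
    [0,0,-0.02,0],
    [0,0,-0.02,0],
    [0,0,0.6,0],
    [0,0,1.5,0],
    [0,0,2.5,0],
    [0,1.2,2.8,0],
    [0,2.4,2.8,0],
    [-0.1,3.6,2.8,0],
    [-0.2,4.6,2.8,0],
    [-0.2,4.6,2.8,0]
  ]
}}

```text
t: 9.75
eef_pos: [0.4938, 0.1361, 0.1887]
ee_rot: [-3.141, 0.001, -1.532]
force: [0.4, -0.6, -0.4]
width: 0.0201
gripper_force: 0.0
```

```bash
cat > look.py <<'E'
from h import *
import sys
np.set_printoptions(precision=4,suppress=True)
n=sys.argv[1]; up=float(sys.argv[2]) if len(sys.argv)>2 else 0
p=arm.grab_frame('wrist');save(p,n)
Z=dict(pin_near=.052,pin_far=.052,end_ledge=.0575,cover=.061+up,cover_lip=.072+up,keyhole_near=.061+up,keyhole_far=.061+up,thumb_rib=.0685+up,fuse_near_top=.05,fuse_far_top=.05,bay_seat=.052,spring_near_tip=.0575,spring_far_tip=.0575)
for q,z in Z.items():
    r=arm.mark_of(p,q)
    if r: print(q,np.round(r[0]['uv']),round(r[0]['conf'],2),onz(p,r[0]['uv'],z))
s=arm.get_state();print({k:s[k] for k in('t','eef_pos','ee_rot','width','force')})
E
python3 look.py w3
```

```text
pin_far [126. 269.] 0.42 [0.672  0.2245 0.052 ]
cover [328.  30.] 0.82 [0.4901 0.0112 0.061 ]
cover_lip [329.  96.] 0.84 [0.4875 0.0583 0.072 ]
keyhole_near [384.  66.] 0.77 [0.4454 0.0344 0.061 ]
keyhole_far [269.  67.] 0.79 [0.5341 0.0388 0.061 ]
thumb_rib [328.  44.] 0.55 [0.4898 0.0214 0.0685]
fuse_near_top [269.  68.] 0.58 [0.5356 0.0392 0.05  ]
bay_seat [128. 270.] 0.61 [0.6705 0.2249 0.052 ]
{'t': 10.45, 'eef_pos': array([0.494 , 0.1329, 0.1886]), 'ee_rot': array([ 3.1415, -0.    , -1.5365]), 'width': 0.020175299874346846, 'force': array([ 0.3311, -0.489 , -0.1459])}
```

View pics/w3.png

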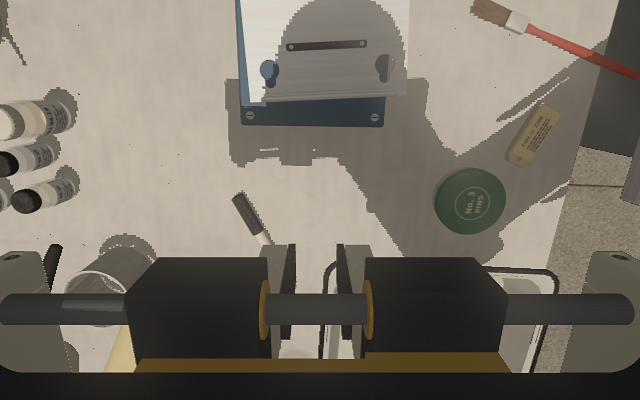

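The picture shows the cover with its keyholes at (269,69) and (384,66), its lip at row 97, and the deck's end corners at (240,125) and (384,127). The cover sits about 10 mm towards the robot, so I'm checking the centreline.

Run:
```python
from h import *
np.set_printoptions(precision=4,suppress=True)
p=arm.grab_frame('wrist')
g=p['pixels'][122].astype(int)
print(g[230:248].tolist()); print(g[378:392].tolist())
for uv in [(240,124),(385,126),(242,108)]: print(onz(p,uv,.061))
print(onz(p,(266,101),.061),onz(p,(408,95),.061))
```

```text
[[114, 108, 97], [114, 108, 98], [115, 108, 98], [115, 107, 98], [115, 107, 98], [114, 108, 97], [114, 107, 97], [115, 107, 97], [114, 108, 98], [116, 109, 98], [90, 88, 82], [65, 67, 66], [64, 67, 68], [64, 67, 67], [64, 67, 68], [62, 66, 67], [81, 83, 80], [109, 105, 97]]
[[58, 61, 62], [50, 56, 58], [53, 58, 60], [53, 57, 60], [51, 56, 57], [73, 73, 70], [110, 104, 94], [113, 106, 96], [112, 106, 96], [113, 106, 96], [111, 105, 94], [111, 104, 95], [111, 104, 94], [111, 105, 95]]
[0.5575 0.0794 0.061 ]
[0.4402 0.077  0.061 ]
[0.5555 0.0668 0.061 ]
[0.5363 0.0607 0.061 ] [0.4244 0.0524 0.061 ]
```

Call:
{"api": "carry_out", "payload": {
  "commands": [
    [0,-0.2,0,-1.6],
    [0,-0.5,0,-3.2],
    [-0.13,-0.8,0,-4.8],
    [-0.13,-1.1,0,-6.4],
    [-0.13,-1.49,0,-8],
    [-0.13,-1.49,0,-9.6],
    [-0.13,-1.49,0,-11.2],
    [-0.13,-1.49,-0.3,-12.8],
    [-0.13,-1.49,-0.7,-14.8],
    [-0.13,-1.49,-1,-14.8]
  ],
  "claw": 0.72
}}

```text
t: 11.75
eef_pos: [0.4873, 0.0586, 0.1378]
ee_rot: [-3.142, -0.0, -3.086]
force: [-0.2, 0.4, 0.0]
width: 0.0245
gripper_force: 0.0
```

```bash
python3 look.py w4
```

```text
pin_near [152. 158.] 0.83 [ 0.4586 -0.0598  0.052 ]
pin_far [165. 269.] 0.91 [ 0.5471 -0.0576  0.052 ]
end_ledge [ 50. 216.] 0.8 [ 0.5044 -0.1363  0.0575]
cover [247. 212.] 0.81 [0.4925 0.0092 0.061 ]
cover_lip [315. 215.] 0.59 [0.4877 0.0578 0.072 ]
keyhole_near [282. 150.] 0.88 [0.4458 0.033  0.061 ]
keyhole_far [292. 264.] 0.8 [0.5326 0.0427 0.061 ]
thumb_rib [266. 216.] 0.93 [0.4916 0.0236 0.0685]
fuse_near_top [266. 215.] 0.54 [0.4976 0.021  0.05  ]
fuse_far_top [113. 236.] 0.81 [ 0.5217 -0.096   0.05  ]
bay_seat [109. 214.] 0.69 [ 0.5031 -0.0962  0.052 ]
spring_near_tip [166. 188.] 0.56 [ 0.4784 -0.0493  0.0575]
spring_far_tip [174. 246.] 0.57 [ 0.5237 -0.047   0.0575]
{'t': 12.45, 'eef_pos': array([0.4875, 0.0587, 0.1387]), 'ee_rot': array([ 3.1415,  0.0002, -3.0857]), 'width': 0.024373790647321706, 'force': array([-0.4594, -0.1501,  0.4317])}
```

View pics/w4.png

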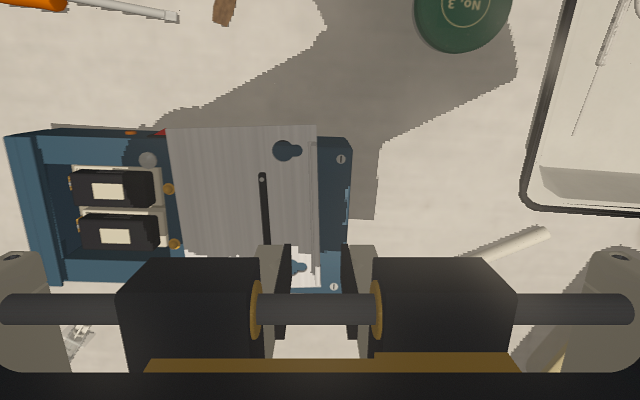

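The view shows the lip as a vertical line near column 317, between the fingers. Both carriers are down, and the pins are at (152,158) and (165,269). I'm descending and gripping the lip gently.

Call:
{"api": "carry_out", "payload": {
  "commands": [
    [0,0,-0.4,0],
    [0,0,-0.8,0],
    [0,0,-1.1,0],
    [0,0,-1.25,0],
    [0,0,-1.35,0],
    [0,0,-1.37,0],
    [0,0,-1.37,0],
    [0,0,-1.37,0],
    [0,0,-1.37,0],
    [0,0,-1.37,0]
  ]
}}

```text
t: 13.7
eef_pos: [0.4875, 0.0587, 0.0702]
ee_rot: [3.141, 0.0, -3.086]
force: [-0.2, 0.0, -0.1]
width: 0.0249
gripper_force: 0.0
```

Call:
{"api": "carry_out", "payload": {
  "commands": [
    [0,0,0,0],
    [0,0,0,0],
    [0,0,0,0],
    [0,0,0,0],
    [0,0,0,0],
    [0,0,0,0],
    [0,0,0,0],
    [0,0,0,0],
    [0,0,0,0],
    [0,0,0,0]
  ],
  "claw": 1,
  "force": 8
}}

```text
t: 14.95
eef_pos: [0.4874, 0.0586, 0.07]
ee_rot: [3.142, -0.0, -3.086]
force: [0.4, 0.8, -0.4]
width: 0.0038
gripper_force: 8.0
```

Call:
{"api": "carry_out", "payload": {
  "commands": [
    [0.05,0,0,0],
    [0.1,0,0,-0.1],
    [0.15,0,0,-0.2],
    [0.2,0,0,-0.3],
    [0.24,0,0,-0.3],
    [0.25,-0.2,0,-0.3],
    [0.26,-0.4,0,-0.3],
    [0.27,-0.6,0,-0.3],
    [0.27,-0.8,0,-0.3],
    [0.27,-0.8,0,-0.3]
  ]
}}

```text
t: 16.2
eef_pos: [0.5008, 0.0176, 0.0701]
ee_rot: [-3.141, -0.0, -3.118]
force: [-0.1, -1.1, 1.0]
width: 0.0038
gripper_force: 8.0
```

```bash
python3 look.py w5
```

```text
pin_near [224. 254.] 0.64 [ 0.5082 -0.0337  0.052 ]
end_ledge [ 32. 248.] 0.94 [ 0.5037 -0.1362  0.0575]
cover [226. 255.] 0.67 [ 0.5039 -0.0305  0.061 ]
cover_lip [316. 263.] 0.62 [0.5016 0.0177 0.072 ]
keyhole_near [274. 171.] 0.97 [ 0.4575 -0.0042  0.061 ]
keyhole_far [273. 170.] 0.5 [ 0.4569 -0.0045  0.061 ]
thumb_rib [247. 260.] 0.84 [ 0.5024 -0.0176  0.0685]
fuse_near_top [109. 217.] 0.62 [ 0.4879 -0.0965  0.05  ]
fuse_far_top [119. 274.] 0.65 [ 0.5234 -0.0964  0.05  ]
bay_seat [113. 243.] 0.85 [ 0.5024 -0.0955  0.052 ]
{'t': 16.9, 'eef_pos': array([0.5008, 0.0187, 0.07  ]), 'ee_rot': array([ 3.1416, -0.0002, -3.1173]), 'width': 0.0039026891021328655, 'force': array([-0.7986, -0.1712,  0.7488])}
```

View pics/w5.png

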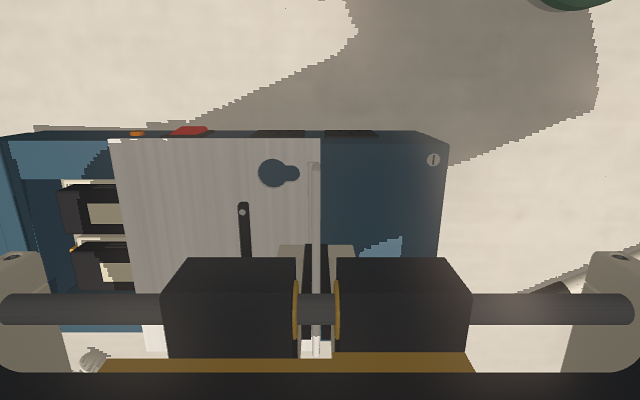

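The lip is gripped and the cover is square and centred: the near keyhole is at (274,171), and the grip's pose matches the marks. I'm dragging a little further, then releasing and coming round for a two-finger push.

Call:
{"api": "carry_out", "payload": {
  "commands": [
    [-0.01,-0.04,0,0],
    [-0.01,-0.08,0,0],
    [-0.01,-0.12,0,0],
    [-0.01,-0.16,0,0],
    [-0.01,-0.18,0,0],
    [-0.01,-0.18,0,0],
    [-0.01,-0.18,0,0],
    [-0.01,-0.18,0,0],
    [-0.01,-0.18,0,0],
    [-0.01,-0.18,0,0]
  ]
}}

```text
t: 18.15
eef_pos: [0.5004, 0.0096, 0.07]
ee_rot: [-3.141, -0.0, -3.117]
force: [0.7, -0.6, 0.3]
width: 0.0041
gripper_force: 8.0
```

Call:
{"api": "carry_out", "payload": {
  "commands": [
    [0,0,0,0],
    [0,0,0,0],
    [0,0,0,0],
    [0,0,0.4,0],
    [0,0,1,0],
    [0,0.3,1.5,1.6],
    [0,0.6,1.5,3.2],
    [0,0.9,1.5,4.8],
    [0,1.2,1.5,6.4],
    [0,1.2,1.5,8]
  ],
  "claw": 0.75
}}

```text
t: 19.4
eef_pos: [0.5005, 0.0705, 0.1451]
ee_rot: [3.142, 0.0, -2.273]
force: [0.4, 0.0, 0.7]
width: 0.0217
gripper_force: 0.0
```

Call:
{"api": "carry_out", "payload": {
  "commands": [
    [0,0,0,1.6],
    [0,0,0,3.2],
    [0,0,0,4.8],
    [0,0,0,6.4],
    [0,0,0,7],
    [0,0,0,7],
    [0,0,0,7],
    [0,0,0,7],
    [0,0,0,7],
    [0,0,0,7]
  ],
  "claw": 0.43
}}

```text
t: 20.65
eef_pos: [0.5004, 0.0696, 0.1451]
ee_rot: [-3.142, 0.0, -1.547]
force: [0.4, -0.1, -0.5]
width: 0.0501
gripper_force: 0.0
```

```bash
python3 look.py w6
```

```text
end_ledge [384.  93.] 0.55 [ 0.4565 -0.0113  0.0575]
cover [318.  49.] 0.79 [ 0.5018 -0.0377  0.061 ]
cover_lip [317. 125.] 0.76 [0.5014 0.0093 0.072 ]
keyhole_near [383.  89.] 0.72 [ 0.458  -0.0139  0.061 ]
keyhole_far [253.  89.] 0.97 [ 0.5446 -0.0119  0.061 ]
thumb_rib [384.  92.] 0.64 [ 0.4586 -0.0122  0.0685]
fuse_far_top [384.  90.] 0.15 [ 0.4556 -0.0137  0.05  ]
bay_seat [386.  93.] 0.22 [ 0.4541 -0.0114  0.052 ]
{'t': 21.35, 'eef_pos': array([0.5004, 0.0696, 0.1451]), 'ee_rot': array([ 3.1416, -0.    , -1.5466]), 'width': 0.04965480811412948, 'force': array([0.1434, 0.9125, 0.1472])}
```

View pics/w6.png

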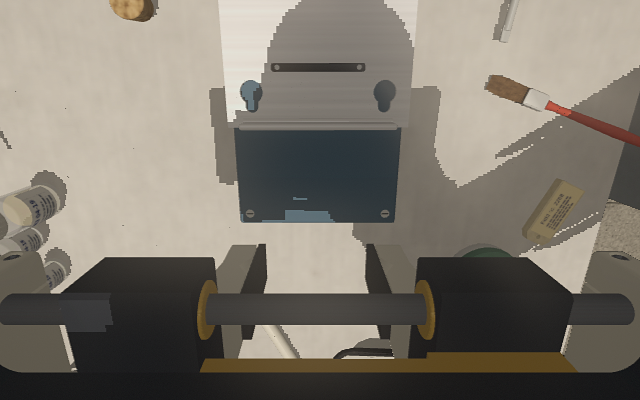

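The view shows the cover centred and square, with keyholes at (252,90) and (384,90) and the lip at row 126 lined up with the deck edges. I'm descending behind the lip and pushing.

Call:
{"api": "carry_out", "payload": {
  "commands": [
    [0,0,-0.6,0],
    [0,0,-1.2,0],
    [0,0,-1.52,0],
    [0,-0.3,-1.52,0],
    [0,-0.6,-1.52,0],
    [0.01,-0.8,-1.52,0],
    [0.01,-0.95,-1.52,0],
    [0.01,-1.05,-1.52,0],
    [0.02,-1.15,-1.52,0],
    [0.02,-1.25,-1.52,0]
  ]
}}

```text
t: 22.6
eef_pos: [0.502, 0.0073, 0.0694]
ee_rot: [-3.14, 0.0, -1.546]
force: [0.6, 3.4, 2.4]
width: 0.05
gripper_force: 1.4
```

Call:
{"api": "carry_out", "payload": {
  "commands": [
    [0,-0.08,0,0],
    [0,-0.16,0,0],
    [0.01,-0.24,0,0],
    [0.01,-0.32,0,0],
    [0.01,-0.38,0,0],
    [0.01,-0.42,0,0],
    [0.02,-0.46,0,0],
    [0.02,-0.5,0,0],
    [0.02,-0.54,0,0],
    [0.02,-0.54,0,0]
  ]
}}

```text
t: 23.85
eef_pos: [0.502, -0.0203, 0.0688]
ee_rot: [3.141, -0.0, -1.547]
force: [0.2, 0.4, -0.2]
width: 0.0501
gripper_force: 0.0
```

```bash
python3 look.py w7
python3 - <<'E'
from h import *
np.set_printoptions(precision=4,suppress=True)
P=[arm.grab_frame(n) for n in('scene','side')]
for q in ['cover_lip','keyhole_far','keyhole_near','thumb_rib']:
    r=[arm.mark_of(p,q) for p in P]
    if all(r): print(q,tri([(p,x[0]['uv']) for p,x in zip(P,r)]),[x[0]['conf'] for x in r])
E
```

```text
pin_near [402. 179.] 0.97 [ 0.4581 -0.0598  0.052 ]
pin_far [231. 178.] 0.57 [ 0.5474 -0.0583  0.052 ]
end_ledge [319.  10.] 0.83 [ 0.5036 -0.1362  0.0575]
cover [317. 139.] 0.6 [ 0.5032 -0.0804  0.061 ]
cover_lip [315. 242.] 0.73 [ 0.5028 -0.0321  0.072 ]
keyhole_near [405. 194.] 0.75 [ 0.4585 -0.0545  0.061 ]
keyhole_far [228. 192.] 0.9 [ 0.5467 -0.0532  0.061 ]
thumb_rib [318. 162.] 0.97 [ 0.5025 -0.0708  0.0685]
fuse_far_top [230. 191.] 0.28 [ 0.5488 -0.0502  0.05  ]
spring_near_tip [320. 137.] 0.49 [ 0.5019 -0.081   0.0575]
{'t': 24.55, 'eef_pos': array([ 0.5024, -0.0198,  0.0691]), 'ee_rot': array([-3.1416,  0.    , -1.5466]), 'width': 0.049850631642693384, 'force': array([ 1.2742, -0.1876, -0.1631])}
cover_lip [ 0.504  -0.0343  0.0824] [0.77, 0.81]
keyhole_far [ 0.5507 -0.0548  0.0619] [0.65, 0.88]
keyhole_near [ 0.4596 -0.0548  0.053 ] [0.72, 0.93]
thumb_rib [ 0.4989 -0.0732  0.0571] [0.79, 0.98]
```

View pics/w7.png

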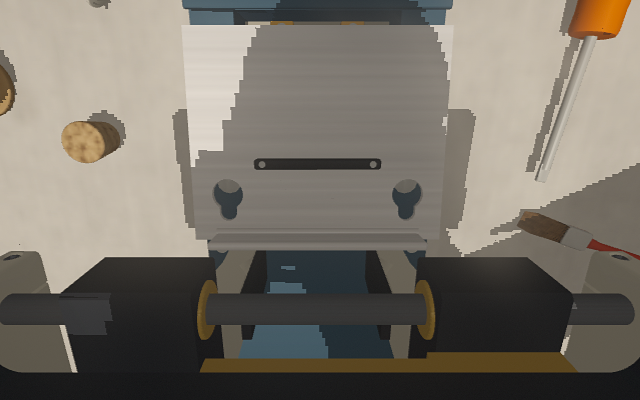

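Both pin heads show at the front of the keyholes, at (231,185) and (403,185), laterally centred with about 6 mm to go.

Call:
{"api": "carry_out", "payload": {
  "commands": [
    [0,-0.03,0,0],
    [0,-0.06,0,0],
    [0,-0.08,0,0],
    [0,-0.09,0,0],
    [0,-0.1,0,0],
    [0,-0.11,0,0],
    [0,-0.12,0,0],
    [0,-0.13,0,0],
    [0,-0.13,0,0],
    [0,-0.13,0,0]
  ]
}}

```text
t: 26.3
eef_pos: [0.5024, -0.0264, 0.0691]
ee_rot: [3.142, -0.0, -1.547]
force: [-0.5, 0.9, -0.3]
width: 0.0498
gripper_force: 0.3
```

```bash
python3 look.py w8
```

```text
pin_near [402. 190.] 0.65 [ 0.4585 -0.0597  0.052 ]
pin_far [233. 189.] 0.78 [ 0.5471 -0.0582  0.052 ]
end_ledge [318.  22.] 0.89 [ 0.5042 -0.1373  0.0575]
cover [319. 139.] 0.68 [ 0.5026 -0.0866  0.061 ]
cover_lip [318. 239.] 0.64 [ 0.5019 -0.0395  0.072 ]
keyhole_near [403. 193.] 0.81 [ 0.4599 -0.0609  0.061 ]
keyhole_far [232. 190.] 0.78 [ 0.5452 -0.0604  0.061 ]
thumb_rib [317. 166.] 0.66 [ 0.5035 -0.0751  0.0685]
{'t': 27.0, 'eef_pos': array([ 0.5025, -0.0264,  0.0691]), 'ee_rot': array([-3.1416,  0.    , -1.5466]), 'width': 0.04978889784340831, 'force': array([ 0.409 ,  1.2687, -0.3235])}
```

View pics/w8.png

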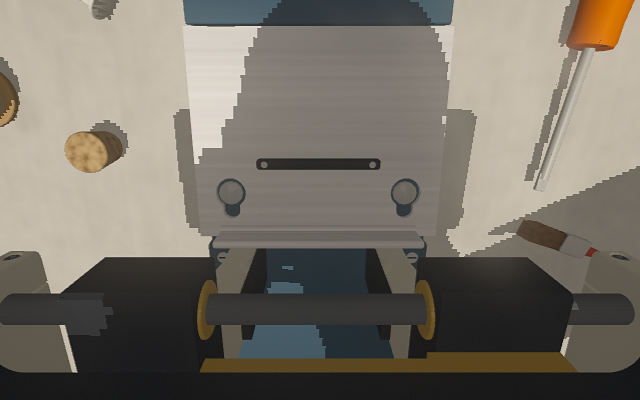

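Both heads sit centred in the keyholes at (231,192) and (404,192), and the lip has dropped. I'm moving the fingers to just behind the thumb rib.

Call:
{"api": "carry_out", "payload": {
  "commands": [
    [0,0.06,0,0],
    [0,0.06,0.4,0],
    [0,0,0.7,0],
    [0,-0.35,0.7,0],
    [0,-0.68,0.7,0],
    [0,-0.68,0.7,0],
    [0,-0.68,0.5,0],
    [0,-0.68,0.2,0],
    [0,-0.68,0,0],
    [0,-0.68,-0.1,0]
  ],
  "claw": 0.77
}}

```text
t: 28.25
eef_pos: [0.5019, -0.0603, 0.0628]
ee_rot: [3.14, -0.0, -1.546]
force: [0.4, 0.6, 0.2]
width: 0.0199
gripper_force: 0.0
```

Call:
{"api": "carry_out", "payload": {
  "commands": [
    [0,0,-0.03,0],
    [0,0,-0.06,0],
    [0,0,-0.08,0],
    [0,0,-0.1,0],
    [0,0,-0.12,0],
    [0,0,-0.14,0],
    [0,0,-0.15,0],
    [0,0,-0.16,0],
    [0,0,-0.16,0],
    [0,0,-0.16,0]
  ]
}}

```text
t: 29.5
eef_pos: [0.5027, -0.0602, 0.0564]
ee_rot: [-3.141, 0.0, -1.546]
force: [-1.5, 2.4, 6.5]
width: 0.0204
gripper_force: 3.0
```

```bash
python3 look.py w9 -.006
```

```text
pin_near [402. 259.] 0.84 [ 0.458  -0.0599  0.052 ]
pin_far [235. 255.] 0.56 [ 0.5451 -0.0601  0.052 ]
end_ledge [316. 105.] 0.7 [ 0.5047 -0.1366  0.0575]
cover [318. 210.] 0.87 [ 0.5025 -0.0872  0.055 ]
cover_lip [319. 308.] 0.62 [ 0.501  -0.0388  0.066 ]
keyhole_near [402. 260.] 0.62 [ 0.4587 -0.0607  0.055 ]
keyhole_far [233. 257.] 0.75 [ 0.5453 -0.0606  0.055 ]
thumb_rib [321. 237.] 0.69 [ 0.501  -0.0758  0.0625]
fuse_far_top [6. 0.] 0.59 [ 0.6362 -0.1757  0.05  ]
{'t': 30.2, 'eef_pos': array([ 0.5028, -0.0602,  0.0564]), 'ee_rot': array([-3.1409,  0.0002, -1.5464]), 'width': 0.01990478190745128, 'force': array([-0.5298,  1.8601,  5.7465])}
```

View pics/w9.png

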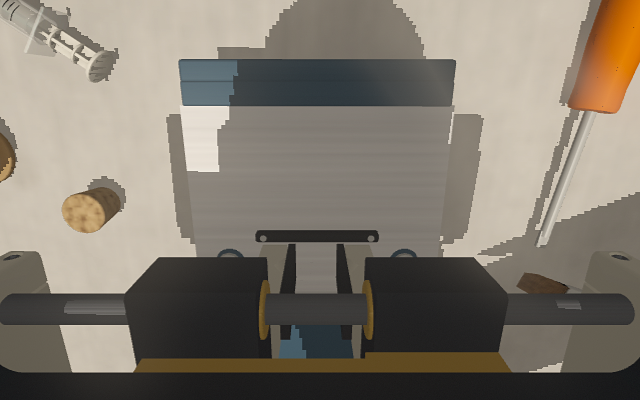

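The fingers rest just behind the rib (row 237) with 6 N. I'm pressing harder before the slide.

Call:
{"api": "carry_out", "payload": {
  "commands": [
    [0,0,-0.02,0],
    [0,0,-0.04,0],
    [0,0,-0.06,0],
    [0,0,-0.06,0],
    [0,-0.02,-0.06,0],
    [0,-0.04,-0.06,0],
    [0,-0.06,-0.06,0],
    [0,-0.08,-0.06,0],
    [0,-0.08,-0.06,0],
    [0,-0.08,-0.06,0]
  ]
}}

```text
t: 31.45
eef_pos: [0.5043, -0.063, 0.0552]
ee_rot: [-3.137, 0.001, -1.546]
force: [-5.8, 10.9, 21.8]
width: 0.0203
gripper_force: 11.4
```

Call:
{"api": "carry_out", "payload": {
  "commands": [
    [0,-0.03,0.01,0],
    [0,-0.06,0.01,0],
    [0,-0.09,0.01,0],
    [0,-0.12,0.01,0],
    [0,-0.15,0.01,0],
    [0,-0.17,0.01,0],
    [0,-0.19,0.01,0],
    [0,-0.19,0.01,0],
    [0,-0.19,0.01,0],
    [0,-0.19,0.01,0]
  ]
}}

```text
t: 32.7
eef_pos: [0.5055, -0.0705, 0.0553]
ee_rot: [-3.135, 0.004, -1.546]
force: [-3.2, 22.1, 16.2]
width: 0.0201
gripper_force: 12.8
```

Call:
{"api": "carry_out", "payload": {
  "commands": [
    [-0.02,-0.02,0,0],
    [-0.02,-0.04,0,0],
    [-0.02,-0.05,0,0],
    [-0.02,-0.05,0,0],
    [-0.02,-0.05,0,0],
    [-0.02,-0.05,0,0],
    [-0.02,-0.05,0,0],
    [-0.02,-0.05,0,0],
    [-0.02,-0.05,0,0],
    [-0.02,-0.05,0,0]
  ]
}}

```text
t: 33.95
eef_pos: [0.5055, -0.0711, 0.0553]
ee_rot: [-3.133, 0.006, -1.546]
force: [-2.6, 34.8, 14.2]
width: 0.0202
gripper_force: 18.1
```

```bash
python3 look.py w10 -.008
```

```text
end_ledge [322. 132.] 0.8 [ 0.5047 -0.1361  0.0575]
cover [318. 215.] 0.9 [ 0.5053 -0.0951  0.053 ]
keyhole_near [402. 262.] 0.81 [ 0.4613 -0.0702  0.053 ]
keyhole_far [233. 262.] 0.78 [ 0.5486 -0.0675  0.053 ]
thumb_rib [316. 245.] 0.61 [ 0.506  -0.0824  0.0605]
bay_seat [325. 133.] 0.64 [ 0.5033 -0.1349  0.052 ]
{'t': 34.65, 'eef_pos': array([ 0.5055, -0.0711,  0.0553]), 'ee_rot': array([-3.1328,  0.0062, -1.5458]), 'width': 0.01998545070165478, 'force': array([-2.6907, 33.6731, 15.0307])}
```

It's at the stop: force rose to 35 N with almost no further motion. Backing off and lifting for a check.

Call:
{"api": "carry_out", "payload": {
  "commands": [
    [0,0.05,0,0],
    [0,0.1,0.02,0],
    [0,0.13,0.1,0],
    [0,0.13,0.4,0],
    [0,0.2,1,0],
    [0,0.8,2,0],
    [0,1.4,2.2,0],
    [0,2,2.2,0],
    [0,2,2.2,0],
    [0,2,2.2,0]
  ]
}}

```text
t: 35.9
eef_pos: [0.5011, 0.0233, 0.1637]
ee_rot: [3.141, -0.0, -1.546]
force: [0.1, -0.4, -0.7]
width: 0.0202
gripper_force: 0.0
```

```bash
python3 look.py w11 -.008
python3 - <<'E'
import cv2
cv2.imwrite('pics/w11c.png',cv2.resize(cv2.imread('pics/w11.png')[0:260,150:500],(700,520)))
E
```

```text
pin_near [376.  89.] 0.72 [ 0.4586 -0.0604  0.052 ]
pin_far [257.  88.] 0.78 [ 0.5467 -0.0587  0.052 ]
end_ledge [254.  76.] 0.33 [ 0.5481 -0.0676  0.0575]
cover [315.  38.] 0.87 [ 0.5049 -0.0937  0.053 ]
cover_lip [376.  91.] 0.68 [ 0.4605 -0.059   0.064 ]
keyhole_near [375.  77.] 0.87 [ 0.4603 -0.0686  0.053 ]
keyhole_far [254.  74.] 0.75 [ 0.5483 -0.0684  0.053 ]
thumb_rib [316.  52.] 0.57 [ 0.5037 -0.0841  0.0605]
spring_near_tip [314.  36.] 0.61 [ 0.5054 -0.0947  0.0575]
{'t': 36.6, 'eef_pos': array([0.5014, 0.0236, 0.1635]), 'ee_rot': array([ 3.1416, -0.    , -1.5466]), 'width': 0.020404351478495335, 'force': array([-0.372 , -0.0408,  0.1074])}
```

View pics/w11c.png

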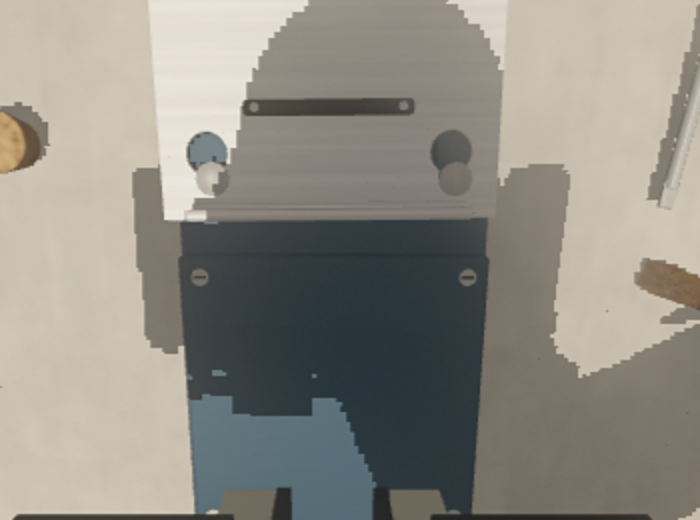

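The pin heads (crop (211,179) and (455,179)) sit at the ends of the slots, about 9 mm from the entries. The cover is closed and the robot is clear.

```bash
python3 -c "
from station import arm
print(arm.job_done())"
```

```text
the job is handed in; nothing more can be done
None
```

I handed the job in at about 37 s: both fuse carriers are pressed home, and the cover is slid under the pin heads to its stop. The last picture shows it about 1–2 mm off centre sideways, inside the 4 mm limit. The fingers are clear, and the arm touched none of the six bystander objects. The hand-in returned no verdict.

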